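Close the gasketed housing cover: wing screws evenly, in cross order

TASK

Tighten the four wing screws of the housing's cover so that the gasket is squeezed evenly: in a first round turn every screw clockwise to about half way, then in a second round turn every screw fully tight against its stop. In each round work crosswise, so that the second screw you turn is the one diagonally opposite the first. Leave the loose things round the housing standing and lying where they are, and let go of everything at the end.

Things in the scene. Friction and masses are not known exactly. Their poses are not given: they have to be found in the camera images.
- case: electronics housing bolted to the bench, immovable: black case, grey gasketed cover 190 x 150 mm (long side along its x), cover top 62 mm above the bench. A finned heatsink, 80 (x) x 50 (y) mm, stands in the middle of the cover, its top 100 mm above the bench. Black wing screws stand in the four corners; 1 is diagonal to 3, 2 to 4. Origin: centre of the underside, z up.
- wing_1 (a point): centre of the wing head of screw 1, on the screw's axis, 84 mm above the bench; the screw stands at (+75, +55) mm in the case's x, y; diagonal to screw 3. Plain black wing: 42 mm span along this point's x, flat faces 9 mm apart along its y, from 72 to 96 mm above the bench.
- screw_1 (a joint): turn of screw 1, rad: grows clockwise seen from above (tightening), 0 slack to 1.6, a hard stop (fully tight). At 1.6 the wing's span lies along the case's x; at v it stands 1.6 - v rad anticlockwise of that. Friction about 0.12 N m; stays where left. Starts between 0 and 0.35; half way is about 0.8 to 0.9.
- wing_2 (a point): centre of the wing head of screw 2, on the screw's axis, 84 mm above the bench; the screw stands at (+75, -55) mm in the case's x, y; diagonal to screw 4. Same wing as screw 1; its middle 12 mm is notched down to 86 mm above the bench.
- screw_2 (a joint): turn of screw 2, rad: grows clockwise seen from above (tightening), 0 slack to 1.6, a hard stop (fully tight). At 1.6 the wing's span lies along the case's x; at v it stands 1.6 - v rad anticlockwise of that. Friction about 0.12 N m; stays where left. Starts between 0 and 0.35; half way is about 0.8 to 0.9.
- wing_3 (a point): centre of the wing head of screw 3, on the screw's axis, 84 mm above the bench; the screw stands at (-75, -55) mm in the case's x, y; diagonal to screw 1. Same wing as screw 1. Below each wing: a shank 9 mm thick and a fixed washer, 22 mm in diameter, top 65 mm above the bench.
- screw_3 (a joint): turn of screw 3, rad: grows clockwise seen from above (tightening), 0 slack to 1.6, a hard stop (fully tight). At 1.6 the wing's span lies along the case's x; at v it stands 1.6 - v rad anticlockwise of that. Friction about 0.12 N m; stays where left. Starts between 0 and 0.35; half way is about 0.8 to 0.9.
- wing_4 (a point): centre of the wing head of screw 4, on the screw's axis, 84 mm above the bench; the screw stands at (-75, +55) mm in the case's x, y; diagonal to screw 2. Same wing as screw 1. The wings turn with their screws but do not rise or sink.
- screw_4 (a joint): turn of screw 4, rad: grows clockwise seen from above (tightening), 0 slack to 1.6, a hard stop (fully tight). At 1.6 the wing's span lies along the case's x; at v it stands 1.6 - v rad anticlockwise of that. Friction about 0.12 N m; stays where left. Starts between 0 and 0.35; half way is about 0.8 to 0.9.
- antenna: loose whip antenna standing upright on a steel foot 34 mm in diameter, 150 mm tall; origin under its foot. Bystander.
- converter: loose blue converter board lying flat, 58 x 30 mm, about 20 mm tall with its parts; origin at the centre of its underside. Bystander.
- screwdriver: loose screwdriver lying on the bench, 150 mm long along its x, under 35 mm tall; origin on the bench at mid-length. Bystander.
- cell: loose round green battery cell standing upright, 18 mm in diameter, 65 mm tall; origin at the centre of its foot. Bystander.

How it is judged:
On the way, in this order (a step that is already met when the one before it is completed fails the run):
1. a first pair of diagonally opposite screws is about half way ((value of joint each of screw_1, screw_3 above 0.55 rad or value of joint each of screw_2, screw_4 above 0.55 rad) and value of joint each of screw_1, screw_2, screw_3, screw_4 below 1.3 rad), for 0.1 s.
2. all four screws are about half way, none fully tight (value of joint screw_1 between 0.55 and 1.3 rad and value of joint screw_2 between 0.55 and 1.3 rad and value of joint screw_3 between 0.55 and 1.3 rad and value of joint screw_4 between 0.55 and 1.3 rad), for 0.1 s.
3. a pair of diagonally opposite screws is fully tight ((value of joint each of screw_1, screw_3 above 1.47 rad or value of joint each of screw_2, screw_4 above 1.47 rad)), for 0.1 s.
At the end, for the whole second after the job is handed in: All four screws are turned to within 0.13 rad of their stop (joint value above 1.47), and antenna, converter board, screwdriver and cell are at rest within 20 mm of where they were, the antenna and the cell upright (value of joint each of screw_1, screw_2, screw_3, screw_4 above 1.47 rad and linear speed of each of antenna, converter, screwdriver, cell below 0.02 m/s and distance of each of antenna, converter, screwdriver, cell from where it was at the start of the episode below 0.02 m and angle between each of antenna, cell's own z axis and vertical below 0.2 rad); the robot touches nothing.
It fails at once if uneven: a screw is nearly tight (above 1.3) while another is still slack (below 0.55) (value of joint any of screw_1, screw_2, screw_3, screw_4 above 1.3 rad and value of joint any of screw_1, screw_2, screw_3, screw_4 below 0.55 rad).
It fails at once if first round not crosswise: two neighbouring screws are half way (above 0.55) while both others are slack (below 0.47) ((value of joint each of screw_1, screw_2 above 0.55 rad and value of joint each of screw_3, screw_4 below 0.47 rad) or (value of joint each of screw_2, screw_3 above 0.55 rad and value of joint each of screw_4, screw_1 below 0.47 rad) or (value of joint each of screw_3, screw_4 above 0.55 rad and value of joint each of screw_1, screw_2 below 0.47 rad) or (value of joint each of screw_4, screw_1 above 0.55 rad and value of joint each of screw_2, screw_3 below 0.47 rad)).
It fails at once if second round not crosswise: two neighbouring screws are tight (above 1.47) while both others are not (below 1.3) ((value of joint each of screw_1, screw_2 above 1.47 rad and value of joint each of screw_3, screw_4 below 1.3 rad) or (value of joint each of screw_2, screw_3 above 1.47 rad and value of joint each of screw_4, screw_1 below 1.3 rad) or (value of joint each of screw_3, screw_4 above 1.47 rad and value of joint each of screw_1, screw_2 below 1.3 rad) or (value of joint each of screw_4, screw_1 above 1.47 rad and value of joint each of screw_2, screw_3 below 1.3 rad)).
It fails at once if a bystander is moved more than 20 mm or the antenna or the cell is tipped over (distance of any of antenna, converter, screwdriver, cell from where it was at the start of the episode above 0.02 m or angle between any of antenna, cell's own z axis and vertical above 0.4 rad).
It also fails if it takes over 72 s, if anything falls off the work surface, if the arm or the gripper's body presses on something with over 40 N, if the wrist force passes 120 N, or if a joint passes its speed limit or range.

ROBOT

A 6-joint arm with a two-finger parallel gripper is mounted at the origin on the work surface. World frame = base frame: x ahead of the robot, y to its left, z up, the work surface at z = 0. Lengths are in m, angles in rad, forces in N, time in s.
With the tool pointing down it reaches from about 0.375 to 0.9 m from the base axis. Payload 3.1 kg.
Tool frame: the origin (TCP) lies midway between the tips of the shut fingers; the grasp point (between the pads) lies 19 mm behind it; x points along the fingers, z is the direction in which the jaws open and shut, and the axes are right-handed (so a half turn about x gives the same grasp; the last joint's range is limited). The gripper opens to 87 mm and grips with 3 to 60 N. Pads are 19 mm wide; open, the fingers measure 117 mm over their backs; the gripper's body (75 mm by 190 mm) begins 51 mm behind the grasp point.
Start: joints at [1.01, 0.527, 1.433, -0, 1.181, -0.178], TCP at [0.233, 0.58, 0.223] pointing down, gripper open.
Joint ranges: [-3.08, 3.08], [-0.75, 2.2], [0.22, 2.44], [-1.43, 4.57], [0, 2.65], [-2.85, 2.85]. Speed limits (rad/s): [2.79, 2.79, 3.14, 3.14, 3.14, 3.14].

INTERFACE

Orientations are given as a unit quaternion [x, y, z, w].
In Python, from rig import robot, optics, workorder gives the robot as it stands.
- The arm moves only by the tool arm_command, never from a script. Its argument "plan" is a list of rows, each a list of 7 numbers: the shift along the tool's x, y, z in cm, then the turn, a rotation vector about the tool's x, y, z in rad, then the finger opening in cm, from 0 to 8.7. In form: [[x, y, z, ax, ay, az, gripper], ...]. A call has 1 to 12 rows; each row shifts and turns the pose as measured when the row begins, along the tool's axes as they then stand; what a row does not reach is not made up. A row lasts 1/8 s, in which the tool goes at most 62.5 mm and 10.7 degrees, less where a joint would pass 70% of its speed; a pose out of reach is approached as far as the arm can. A call with a gripper value outside its range is refused whole. The fingers move at their own pace and stop on an object; "grip_force" is the grip in N (left out, the last holds). Time passes only in rows, so rows that do not move let the fingers close. It gives the time, the measured TCP pose, the force and the opening at its end, in the units of the state.
- robot.get_obs(): the state, without advancing time (a new reading comes with each control period).
- optics.camera(name): name is "scene" or "top" or "wrist"; returns (picture, depth): 480x640x3 uint8, blue, green, red; 480x640 float32, m along the optical axis (not along the pixel's ray), 0 where there is no reading.
- optics.camera_info(name): a dict with "mtx" (3x3 intrinsics, pixels), "position" and "rotation" of the camera in the world; the wrist camera has in their place "tool_from_camera" (4x4, takes a point from camera to tool coordinates, whose origin is the TCP and whose axes are the tool frame's). Camera axes: x right, y down, z forward; pixel columns grow to the right and rows downward; lengths in m; the calibration is good to about 2 mm. A picture is of the moment at which its call begins: read the wrist's pose just before it. camera_info takes no time and is no camera call.
- workorder.hand_in(): hands the job in, once; it reports no verdict.
The state is a dict: "time": time; "q": joint angles; "joint_velocities": joint speeds; "joint_torque": joint torques, N m; "position": TCP position; "tool_rot": TCP orientation; "ft_force": force on the tool from outside, world axes, zero at the start; "moment": the same for the moment, N m; "grip_width": finger opening in m.
Only numpy, scipy, OpenCV 4.12 (cv2) and the standard library are available. Lean on these libraries where they do the work, as an engineer would, in place of code of your own. Each camera call takes 0.05 s, during which the arm holds its last target. There are 200 camera calls.

## Working session

There is one attempt and no reset: what is moved stays moved. The work goes in short steps, Python scripts to look and compute and a tool call to move; the robot and the scene stay as the last step left them, time stands still between calls to the robot, and variables do not carry over. Pictures are saved under pics/ and viewed, about 8 in all and at most 12, crops included, and the job is handed in when it is done.

Besides the shell and the picture viewer there is one more tool, called after "Emit:" as name(argument=value, ...), one argument or row to a line, values as JSON. arm_command: Moves the arm, as the interface text tells. Its arguments: {"type":"object","properties":{"plan":{"type":"array"},"grip_force":{"type":"number"}},"required":["plan"]}

```bash
mkdir -p pics; ls; python3 - <<'E'
from rig import robot, optics
import cv2,numpy as np
o=robot.get_obs();print(o)
for n in("scene","top","wrist"):
    p,d=optics.camera(n);cv2.imwrite(f"pics/{n}0.png",p);np.save(f"pics/{n}0.npy",d);print(n,optics.camera_info(n))
E
```

```text
pics
{'time': 0.0, 'q': array([ 1.01047686e+00,  5.28426600e-01,  1.43389944e+00,  1.36748038e-06,
        1.18135900e+00, -1.78481018e-01]), 'joint_velocities': array([ 0.00077014, -0.0013573 ,  0.00096411,  0.00036184,  0.00024334,
       -0.00117283]), 'joint_torque': array([ 3.71800979e-04, -4.40041566e+01, -1.76591778e+01,  6.34295843e-02,
        5.80646074e-02, -1.50709484e-04]), 'position': array([0.23246501, 0.57938495, 0.22159683]), 'tool_rot': array([-0.39633252,  0.5864725 ,  0.39573546,  0.58511878]), 'ft_force': array([ 0.87654004,  0.03108603, -0.67748145]), 'moment': array([0.03895603, 0.01032119, 0.05061161]), 'grip_width': 0.08682805435471831}
scene {'mtx': array([[498.52969733,   0.        , 318.66781678],
       [  0.        , 498.52969733, 242.56414767],
       [  0.        ,   0.        ,   1.        ]]), 'position': array([ 0.97515889, -0.55584887,  0.63993346]), 'rotation': array([ 0.85212804,  0.27539084, -0.1285798 , -0.42603394])}
top {'mtx': array([[463.70416028,   0.        , 324.36125734],
       [  0.        , 463.70416028, 238.41603547],
       [  0.        ,   0.        ,   1.        ]]), 'position': array([0.45986039, 0.06753581, 0.87350581]), 'rotation': array([-0.7055348 ,  0.70610221, -0.04882644,  0.03544416])}
wrist {'mtx': array([[368.96535487,   0.        , 316.23972821],
       [  0.        , 368.96535487, 242.47465249],
       [  0.        ,   0.        ,   1.        ]]), 'tool_from_camera': array([[-8.29101946e-04, -2.53154240e-01,  9.67425575e-01,
        -1.62703901e-01],
       [ 3.71152905e-04, -9.67425919e-01, -2.53154012e-01,
         6.84435604e-02],
       [ 9.99999587e-01,  1.49172328e-04,  8.96053644e-04,
        -3.95511713e-04],
       [ 0.00000000e+00,  0.00000000e+00,  0.00000000e+00,
         1.00000000e+00]])}
```

View pics/top0.png

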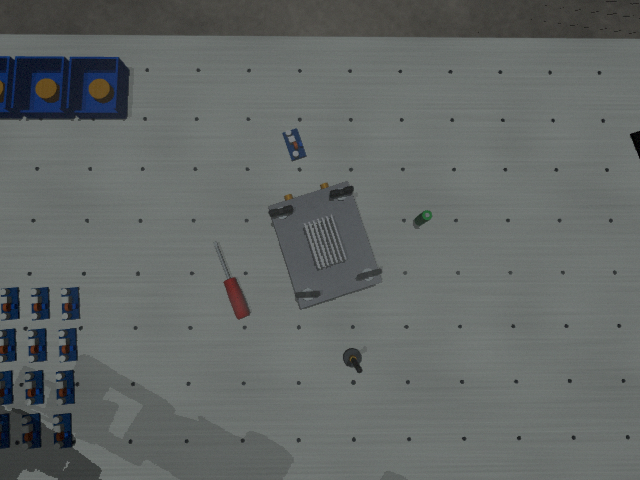

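View pics/scene0.png

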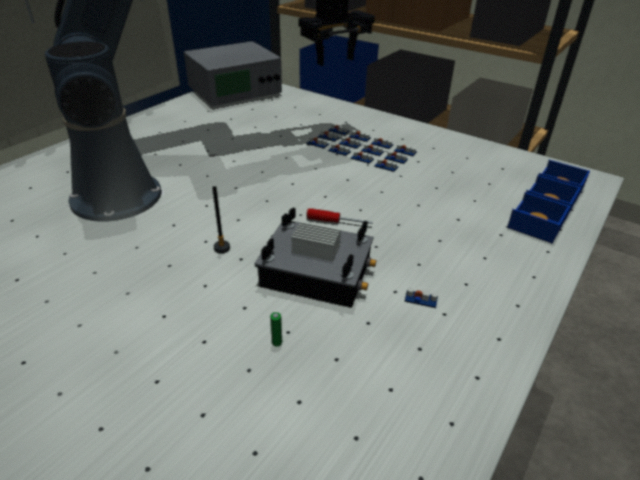

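Top view: the housing is at about (325,245) with its long side near vertical and wings at about (342,192), (281,211), (308,295) and (369,274). The antenna is at (352,357), the cell at (425,216), the converter at (293,145) and the screwdriver at (232,280). The scene view agrees. Next I'll measure from both depth views.

```bash
cat > h.py <<'E'
import numpy as np,cv2
from scipy.spatial.transform import Rotation as R
from rig import optics
def cloud(n,d,T=None):
    i=optics.camera_info(n);K=i["mtx"];v,u=np.mgrid[:480,:640]
    P=np.stack([(u-K[0,2])/K[0,0]*d,(v-K[1,2])/K[1,1]*d,d],-1)
    if T is None: return P@R.from_quat(i["rotation"]).as_matrix().T+i["position"]
    return P@T[:3,:3].T+T[:3,3]
E
python3 - <<'E'
from h import *
for n in("top","scene"):
    p=cv2.imread(f"pics/{n}0.png");d=np.load(f"pics/{n}0.npy");W=cloud(n,d);z=W[...,2]
    near=(d>0)&(abs(W[...,0]-.46)<.25)&(abs(W[...,1]-.07)<.25)
    m=near&(abs(z-.062)<.006)
    r=cv2.minAreaRect((W[m][:,:2]*1000).astype(np.float32));print(n,"cover rect",r,"z med",np.median(z[m]), "bench",np.median(z[near&(z<.02)]))
    m=(near&(z>.072)&(z<.13)).astype(np.uint8)
    k,l,s,c=cv2.connectedComponentsWithStats(m)
    for j in range(1,k):
        if s[j,4]>15:
            q=W[l==j];xy=q[:,:2]-q[:,:2].mean(0);u,S,vt=np.linalg.svd(xy,full_matrices=False)
            t=xy@vt[0]
            print(c[j].round(),s[j,4],q.mean(0).round(4),"z",np.percentile(z[l==j],[5,50,95]).round(3),"ang",np.degrees(np.arctan2(vt[0,1],vt[0,0]))%180,"len",np.ptp(t).round(4), "mid",((t.max()+t.min())/2*vt[0]+q[:,:2].mean(0)).round(4))
p=cv2.imread("pics/top0.png")[175:315,255:395]
cv2.imwrite("pics/top0c.png",cv2.resize(p,(600,600),interpolation=cv2.INTER_CUBIC))
E
```

```text
top cover rect ((536.4224243164062, 45.81266784667969), (262.4037780761719, 295.2160339355469), 60.88683319091797) z med 0.06308449591119003 bench 0.0010854869444635318
[341. 191.] 166 [0.635  0.0234 0.0914] z [0.079 0.094 0.098] ang 104.28085524839238 len 0.0414 mid [0.6351 0.0228]
[281. 211.] 166 [0.6012 0.1271 0.0917] z [0.079 0.095 0.098] ang 104.19576058493335 len 0.0411 mid [0.6012 0.127 ]
[329. 240.] 681 [0.5503 0.0443 0.0954] z [0.075 0.1   0.103] ang 18.103724665508395 len 0.0804 mid [0.551  0.0445]
[311. 246.] 103 [0.5395 0.0744 0.0987] z [0.081 0.101 0.103] ang 17.96787607510936 len 0.0794 mid [0.5406 0.0747]
[316. 245.] 111 [0.5415 0.0669 0.0977] z [0.082 0.1   0.103] ang 18.190932332418697 len 0.0792 mid [0.543  0.0674]
[369. 274.] 138 [ 0.4936 -0.0221  0.0935] z [0.086 0.096 0.099] ang 105.05449563164225 len 0.0417 mid [ 0.4938 -0.023 ]
[307. 294.] 137 [0.4599 0.0815 0.0943] z [0.087 0.096 0.098] ang 93.54187744059814 len 0.0404 mid [0.4599 0.0818]
[355. 363.] 33 [0.3481 0.0029 0.1014] z [0.074 0.103 0.127] ang 118.50393793257831 len 0.0085 mid [0.3481 0.0028]
scene cov
[... 169 characters left out ...]
. 208.] 117 [ 0.3466 -0.0008  0.1016] z [0.075 0.104 0.128] ang 62.668807664190695 len 0.0097 mid [ 3.469e-01 -3.000e-04]
[288. 216.] 175 [0.4616 0.0779 0.0867] z [0.075 0.087 0.096] ang 91.36306569595763 len 0.0443 mid [0.4616 0.0795]
[362. 231.] 135 [0.6045 0.122  0.0882] z [0.076 0.09  0.096] ang 101.47104139862665 len 0.0446 mid [0.6036 0.1263]
[316. 239.] 1266 [0.5526 0.0441 0.0931] z [0.075 0.097 0.101] ang 22.40261787280039 len 0.0842 mid [0.5508 0.0433]
[267. 249.] 181 [ 0.4965 -0.0274  0.0874] z [0.075 0.088 0.097] ang 102.92300703667058 len 0.0415 mid [ 0.4958 -0.0245]
[347. 266.] 160 [0.6388 0.0177 0.0885] z [0.076 0.09  0.096] ang 102.27954999103076 len 0.0424 mid [0.6379 0.0215]
```

View pics/top0c.png

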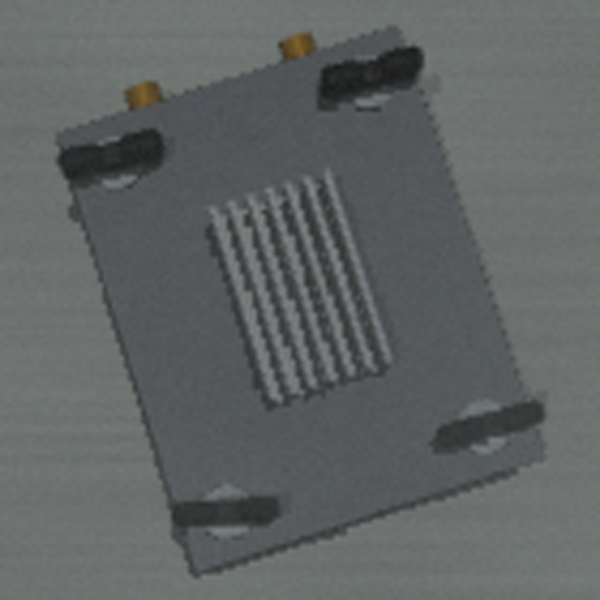

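All four wings match the given rectangle (150 x 110 mm) and height. Case yaw is about 17.9°, the starting turns are about 0.1, 0.1, 0.1 and 0.3, and the heatsink top and cover heights check out. Which end is +x makes no difference, because the diagonals are the same either way. Next, a helper that turns world goals into tool-axis moves.

```bash
cat >> h.py <<'E'
from rig import robot
C=np.array([.5485,.0515]);YAW=17.9
def wing(k):
    s={1:(75,55),2:(75,-55),3:(-75,-55),4:(-75,55)}[k];a=np.radians(YAW)
    return C+np.array([[np.cos(a),-np.sin(a)],[np.sin(a),np.cos(a)]])@np.array(s)/1000
def jaw(o): 
    z=R.from_quat(o["tool_rot"]).as_matrix()[:,2];return np.degrees(np.arctan2(z[1],z[0]))
def goal(xy,z,jd):
    o=robot.get_obs();r=R.from_quat(o["tool_rot"]);a=np.radians(jd)
    x=np.array([0,0,-1.]);zz=np.array([np.cos(a),np.sin(a),0]);T=R.from_matrix(np.stack([x,np.cross(zz,x),zz],1))
    print("shift cm",(r.inv().apply(np.r_[xy,z]-o["position"])*100).round(2),"rotvec",(r.inv()*T).as_rotvec().round(3),"jaw now",jaw(o).round(1),"q",o["q"].round(2),"t",o["time"],"F",o["ft_force"].round(1),"w",o["grip_width"].round(4))
E
python3 - <<'E'
from h import *
for k in(1,2,3,4):print(k,wing(k).round(4))
o=robot.get_obs();print("tool axes\n",R.from_quat(o["tool_rot"]).as_matrix().round(3))
for j in(14,194):goal(C,.22,j)
E
```

```text
1 [0.603  0.1269]
2 [0.6368 0.0222]
3 [ 0.494  -0.0239]
4 [0.4602 0.0808]
tool axes
 [[-0.001 -0.928  0.373]
 [-0.001  0.373  0.928]
 [-1.     0.    -0.002]]Traceback (most recent call last):
  File "<stdin>", line 4, in <module>
  File "h.py", line 19, in goal
    print("shift cm",(r.inv().apply(np.r_[xy,z]-o["position"])*100).round(2),"rotvec",(r.inv()*T).as_rotvec().round(3),"jaw now",jaw(o).round(1),"q",o["q"].round(2),"t",o["time"],"F",o["ft_force"].round(1),"w",o["grip_width"].round(4))
                                                                                                                                                                                                                  ^^^^^^^^^^^^^^^^^^^^^
AttributeError: 'float' object has no attribute 'round'
```

```bash
sed -i 's/o\["grip_width"\].round(4)/round(float(o["grip_width"]),4)/' h.py
```

Emit:
arm_command(
  plan=[
    [0, -4.9, -3.7, 0, 0, 0, 3.5],
    [0, -4.9, -3.7, 0, 0, 0, 3.5],
    [0, -4.9, -3.7, 0, 0, 0, 3.5],
    [0, -4.9, -3.7, 0, 0, 0, 3.5],
    [0, -4.9, -3.7, 0, 0, 0, 3.5],
    [0, -4.9, -3.7, 0, 0, 0, 3.5],
    [0, -4.9, -3.7, 0, 0, 0, 3.5],
    [0, -4.9, -3.7, 0, 0, 0, 3.5],
    [0, -4.9, -3.7, 0, 0, 0, 3.5],
    [0, 0, 0, 0.18, 0, 0, 3.5],
    [0, 0, 0, 0.18, 0, 0, 3.5],
    [0, 0, 0, 0.18, 0, 0, 3.5],
  ],
  grip_force=40,
)

```text
time: 1.65
position: [0.5268, 0.0953, 0.2196]
tool_rot: [-0.221, 0.671, 0.221, 0.672]
ft_force: [-0.1, 0.7, 0.1]
grip_width: 0.035
```

```bash
python3 - <<'E'
from h import *
goal(C,.22,14)
E
```

```text
shift cm [-0.04 -4.81 -0.86] rotvec [0.392 0.002 0.   ] jaw now 36.5 q [-0.03  0.41  1.66  0.    1.07 -0.67] t 1.65 F [-0.1  0.7  0.1] w 0.035
```

Emit:
arm_command(
  plan=[
    [0, -4.8, -0.9, 0, 0, 0, 3.5],
    [0, 0, 0, 0.18, 0, 0, 3.5],
    [0, 0, 0, 0.18, 0, 0, 3.5],
    [0, 0, 0, 0.03, 0, 0, 3.5],
    [0, 0, 0, 0, 0, 0, 3.5],
  ],
)

```text
time: 2.28
position: [0.5479, 0.0499, 0.2183]
tool_rot: [-0.083, 0.702, 0.084, 0.702]
ft_force: [0.3, 0.0, -0.0]
grip_width: 0.0352
```

```bash
cat > meas.py <<'E'
from h import *
import sys
o=robot.get_obs();p,d=optics.camera("wrist");cv2.imwrite(f"pics/{sys.argv[1]}.png",p)
T=np.eye(4);T[:3,:3]=R.from_quat(o["tool_rot"]).as_matrix();T[:3,3]=o["position"]
W=cloud("wrist",d,T@optics.camera_info("wrist")["tool_from_camera"]);z=W[...,2]
print("bench",np.median(z[(d>0)&(z<.02)]).round(4),"cover",np.median(z[(d>0)&(abs(z-.062)<.006)]).round(4))
m=((d>0)&(z>.086)&(z<.11)&(abs(W[...,0]-.55)<.15)&(abs(W[...,1]-.05)<.15)).astype(np.uint8)
k,l,s,c=cv2.connectedComponentsWithStats(m);mids={}
for w in(1,2,3,4):
    q=W[(m>0)&(np.hypot(*(W[...,:2]-wing(w)).transpose(2,0,1))<.027)]
    if len(q)<30:print(w,"unseen");continue
    r=cv2.minAreaRect((q[:,:2]*1000).astype(np.float32));
    xy=q[:,:2]-q[:,:2].mean(0);vt=np.linalg.svd(xy,full_matrices=False)[2]
    a=np.degrees(np.arctan2(vt[0,1],vt[0,0]))%180
    if a<5:a+=180
    print(w,len(q),"rect mid",np.round(r[0],1),np.round(r[1],1),"model",(wing(w)*1000).round(1),"z95",np.percentile(q[:,2],95).round(4),"ang",a.round(1),"v",(1.6-np.radians(a-YAW)).round(3))
    mids[w]=np.array(r[0])
if len(mids)==4:
    print("C",sum(mids.values())/4,"yaw",[np.degrees(np.arctan2(*(mids[a]-mids[b])[::-1])).round(2) for a,b in((1,4),(2,3))])
E
python3 meas.py w1
```

```text
bench 0.0006 cover 0.0625
1 705 rect mid [603.3 128.3] [ 9.3 41.4] model [603.  126.9] z95 0.0971 ang 103.7 v 0.103
2 145 rect mid [633.   39.2] [ 8.2 10.4] model [636.8  22.2] z95 0.0971 ang 54.2 v 0.967
3 288 rect mid [493.3 -14.9] [ 8.5 26.6] model [494.  -23.9] z95 0.0968 ang 101.4 v 0.143
4 687 rect mid [461.1  81.8] [ 9.5 41.8] model [460.2  80.8] z95 0.0973 ang 93.2 v 0.285
C [547.66518402  58.60059333] yaw [np.float64(18.08), np.float64(21.17)]
```

The wrist view agrees on wings 1 and 4 to about 1 mm; wings 2 and 3 are partly out of view there. I'm shifting the centre to (0.549, 0.0525) with yaw 18.0°. First is screw 1.

```bash
sed -i 's/^C=.*/C=np.array([.549,.0525]);YAW=18.0/' h.py; python3 -c "
from h import *
goal(wing(1),.07,13.5)"
```

```text
shift cm [14.83  6.28  7.23] rotvec [ 0.001 -0.001 -0.001] jaw now 13.5 q [-0.11  0.43  1.63  0.    1.08 -0.35] t 2.325 F [-0.  -0.6 -0.3] w 0.0349
```

Emit:
arm_command(
  plan=[
    [2, 3.1, 3.6, 0, 0, 0, 3.5],
    [2, 3.1, 3.6, 0, 0, 0, 3.5],
    [0, 0, 0, 0, 0, 0, 3.5],
  ],
)

```text
time: 2.7
position: [0.6051, 0.1287, 0.1779]
tool_rot: [-0.085, 0.702, 0.085, 0.702]
ft_force: [-0.7, 0.7, 0.4]
grip_width: 0.0355
```

```bash
python3 -c "
from h import *
goal(wing(1),.07,13.5)"; python3 meas.py w2
```

```text
shift cm [10.79 -0.03 -0.2 ] rotvec [ 0.005  0.001 -0.   ] jaw now 13.8 q [ 0.03  0.57  1.49  0.    1.08 -0.21] t 2.7 F [-0.7  0.7  0.4] w 0.0355
bench 0.0006 cover 0.0625
1 705 rect mid [603.2 128.6] [ 8.6 41.4] model [603.3 128. ] z95 0.0972 ang 103.5 v 0.108
2 196 rect mid [634.  39.] [ 8.4 11.8] model [637.3  23.4] z95 0.097 ang 123.7 v -0.245
3 unseen
4 849 rect mid [461.5  82.8] [ 9.7 40.4] model [460.7  81.6] z95 0.097 ang 91.6 v 0.315
```

Emit:
arm_command(
  plan=[
    [5.4, 0, -0.2, 0, 0, 0, 3.5],
    [5.0, 0, 0, 0, 0, 0, 3.5],
    [0.3, 0, 0, 0, 0, 0, 3.5],
    [0, 0, 0, 0, 0, 0, 2.0],
    [0, 0, 0, 0, 0, 0, 0.5],
    [0, 0, 0, 0, 0, 0, 0.5],
    [0, 0, 0, 0, 0, 0, 0.5],
  ],
)

```text
time: 3.62
position: [0.6042, 0.1237, 0.0784]
tool_rot: [-0.087, 0.699, 0.084, 0.705]
ft_force: [-2.5, -1.0, -8.5]
grip_width: 0.0089
```

```bash
python3 -c "
from h import *
goal(wing(1),.07,-32)"
```

```text
shift cm [0.84 0.44 0.01] rotvec [0.8   0.01  0.001] jaw now 13.8 q [ 0.02  0.7   1.57 -0.    0.86 -0.22] t 3.625 F [-2.5 -1.  -8.5] w 0.0089
```

Emit:
arm_command(
  plan=[
    [0, 0, 0, 0, 0, 0, 2.5],
    [0, 0, 0, 0, 0, 0, 2.5],
    [0.8, 0.4, 0, 0, 0, 0, 2.5],
    [0, 0, 0, 0, 0, 0, 2.5],
    [0, 0, 0, 0, 0, 0, 2.5],
  ],
)

```text
time: 4.25
position: [0.607, 0.1287, 0.0718]
tool_rot: [-0.086, 0.696, 0.084, 0.708]
ft_force: [-0.5, -0.2, 0.3]
grip_width: 0.0249
```

```bash
python3 -c "
from h import *
goal(wing(1),.07,13.5)"
```

```text
shift cm [ 0.17  0.02 -0.38] rotvec [0.006 0.017 0.005] jaw now 13.8 q [ 0.03  0.71  1.57 -0.    0.84 -0.21] t 4.25 F [-0.5 -0.2  0.3] w 0.0249
```

Emit:
arm_command(
  plan=[
    [0.1, 0, -0.35, 0, 0.02, 0, 2.5],
    [0, 0, 0, 0, 0, 0, 2.0],
    [0, 0, 0, 0, 0, 0, 0.5],
    [0, 0, 0, 0, 0, 0, 0.5],
    [0, 0, 0, 0, 0, 0, 0.5],
    [0, 0, 0, 0.15, 0, 0, 0.5],
    [0, 0, 0, 0.15, 0, 0, 0.5],
  ],
)

```text
time: 5.12
position: [0.603, 0.1277, 0.0707]
tool_rot: [0.021, 0.708, -0.026, 0.706]
ft_force: [-0.2, 0.5, -0.7]
grip_width: 0.0087
```

```bash
python3 -c "
from h import *
goal(wing(1),.07,-32)
print(robot.get_obs()['moment'])"
```

```text
shift cm [0.07 0.03 0.03] rotvec [ 0.492 -0.001  0.008] jaw now -3.8 q [ 0.03  0.71  1.57 -0.01  0.86  0.1 ] t 5.125 F [-0.2  0.5 -0.7] w 0.0087
[-0.07944006  0.05671862  0.1183646 ]
```

Emit:
arm_command(
  plan=[
    [0, 0, 0, 0.16, 0, 0, 0.5],
    [0, 0, 0, 0.16, 0, 0, 0.5],
    [0, 0, 0, 0.16, 0, 0, 0.5],
    [0, 0, 0, 0, 0, 0, 0.5],
    [0, 0, 0, 0, 0, 0, 3.0],
    [0, 0, 0, 0, 0, 0, 3.5],
  ],
)

```text
time: 5.88
position: [0.6028, 0.1278, 0.0708]
tool_rot: [0.191, 0.681, -0.197, 0.679]
ft_force: [-0.9, 0.2, 0.4]
grip_width: 0.0216
```

```bash
python3 -c "
from h import *
goal(wing(1),.07,-32)
goal(wing(3),.12,-32)"
```

```text
shift cm [0.08 0.05 0.03] rotvec [0.003 0.001 0.008] jaw now -31.8 q [ 0.03  0.71  1.57 -0.01  0.86  0.59] t 5.875 F [-0.9  0.2  0.4] w 0.0216
shift cm [ -4.78 -18.55  -1.24] rotvec [0.003 0.001 0.008] jaw now -31.8 q [ 0.03  0.71  1.57 -0.01  0.86  0.59] t 5.875 F [-0.9  0.2  0.4] w 0.0216
```

Emit:
arm_command(
  plan=[
    [0, 0, 0, 0, 0, 0, 3.5],
    [-5.5, 0, 0, 0, 0, 0, 3.5],
    [-1, 0, 0, 0, 0, 0, 3.5],
    [0, -5.5, -0.4, 0, 0, 0, 3.5],
    [0, -5.5, -0.4, 0, 0, 0, 3.5],
    [0, -5.5, -0.4, 0, 0, 0, 3.5],
    [0, -2, 0, -0.17, 0, 0, 3.5],
    [0, 0, 0, -0.17, 0, 0, 3.5],
    [0, 0, 0, -0.17, 0, 0, 3.5],
    [0, 0, 0, -0.17, 0, 0, 3.5],
    [0, 0, 0, -0.1, 0, 0, 3.5],
    [0, 0, 0, 0, 0, 0, 3.5],
  ],
)

```text
time: 7.38
position: [0.49, -0.027, 0.1355]
tool_rot: [-0.092, 0.705, 0.088, 0.698]
ft_force: [0.3, -0.2, -0.2]
grip_width: 0.035
```

```bash
python3 meas.py w3; python3 -c "
from h import *
goal(wing(3),.07,13)"
```

```text
bench 0.0005 cover 0.0626
1 1676 rect mid [602.3 126.5] [40.1  9.8] model [603.3 128. ] z95 0.0972 ang 59.7 v 0.872
2 1611 rect mid [636.6  23.4] [10.2 42.2] model [637.3  23.4] z95 0.097 ang 104.0 v 0.099
3 1020 rect mid [494.8 -22.5] [ 8.7 41.7] model [494.7 -23. ] z95 0.0971 ang 104.6 v 0.088
4 1523 rect mid [460.8  81.6] [ 9.1 42.1] model [460.7  81.6] z95 0.0973 ang 93.4 v 0.283
C [548.62667084  52.23921633] yaw [np.float64(17.61), np.float64(17.95)]
shift cm [6.55 0.29 0.62] rotvec [ 0.028 -0.01   0.004] jaw now 14.6 q [-0.28  0.49  1.84 -0.01  0.82 -0.53] t 7.425 F [0.3 0.6 0. ] w 0.0349
```

Emit:
arm_command(
  plan=[
    [2.5, 0.3, 0.6, 0, 0, 0, 3.5],
    [2.0, 0, 0, 0, 0, 0, 3.0],
    [1.5, 0, 0, 0, 0, 0, 2.5],
    [0, 0, 0, 0, 0, 0, 2.5],
    [0, 0, 0, 0, 0, 0, 2.5],
  ],
)

```text
time: 8.05
position: [0.4954, -0.0228, 0.0742]
tool_rot: [-0.09, 0.704, 0.086, 0.699]
ft_force: [-0.1, 0.6, -0.4]
grip_width: 0.0251
```

```bash
python3 -c "
from h import *
goal(wing(3),.07,14.6)"
```

```text
shift cm [ 0.42  0.   -0.07] rotvec [-0.006 -0.008  0.004] jaw now 14.3 q [-0.27  0.6   1.87 -0.01  0.67 -0.51] t 8.05 F [-0.1  0.6 -0.4] w 0.0251
```

Emit:
arm_command(
  plan=[
    [0.2, 0, -0.1, 0, 0, 0, 2.0],
    [0, 0, 0, 0, 0, 0, 0.5],
    [0, 0, 0, 0, 0, 0, 0.5],
    [0, 0, 0, 0, 0, 0, 0.5],
    [0, 0, 0, 0.16, 0, 0, 0.5],
    [0, 0, 0, 0.16, 0, 0, 0.5],
    [0, 0, 0, 0.16, 0, 0, 0.5],
    [0, 0, 0, 0.16, 0, 0, 0.5],
    [0, 0, 0, 0.16, 0, 0, 0.5],
    [0, 0, 0, 0, 0, 0, 0.5],
    [0, 0, 0, 0, 0, 0, 2.5],
    [0, 0, 0, 0, 0, 0, 3.5],
  ],
)

```text
time: 9.55
position: [0.4942, -0.0233, 0.0736]
tool_rot: [0.196, 0.68, -0.202, 0.677]
ft_force: [-0.1, 0.4, 0.6]
grip_width: 0.0213
```

```bash
python3 -c "
from h import *
goal(wing(3),.07,-32)
goal(wing(2),.13,-32)"
```

```text
shift cm [0.36 0.06 0.02] rotvec [-0.011 -0.001  0.009] jaw now -32.7 q [-0.27  0.6   1.88 -0.01  0.66  0.31] t 9.55 F [-0.1  0.4  0.6] w 0.0213
shift cm [-5.76 11.6   9.52] rotvec [-0.011 -0.001  0.009] jaw now -32.7 q [-0.27  0.6   1.88 -0.01  0.66  0.31] t 9.55 F [-0.1  0.4  0.6] w 0.0213
```

Emit:
arm_command(
  plan=[
    [0, 0, 0, 0, 0, 0, 3.5],
    [-5.0, 0, 0, 0, 0, 0, 3.5],
    [-1, 0, 0, 0, 0, 0, 3.5],
    [0, 4.1, 3.4, 0, 0, 0, 3.5],
    [0, 4.1, 3.4, 0, 0, 0, 3.5],
    [0, 3.4, 2.7, -0.17, 0, 0, 3.5],
    [0, 0, 0, -0.17, 0, 0, 3.5],
    [0, 0, 0, -0.17, 0, 0, 3.5],
    [0, 0, 0, -0.17, 0, 0, 3.5],
    [0, 0, 0, -0.13, 0, 0, 3.5],
    [0, 0, 0, 0, 0, 0, 3.5],
  ],
)

```text
time: 10.92
position: [0.637, 0.0264, 0.1272]
tool_rot: [-0.096, 0.707, 0.094, 0.694]
ft_force: [-0.2, -1.0, -0.6]
grip_width: 0.0346
```

```bash
python3 meas.py w4; python3 -c "
from h import *
goal(wing(2),.07,14)"
```

```text
bench 0.0006 cover 0.0625
1 1684 rect mid [603.6 127.8] [41.9  9.1] model [603.3 128. ] z95 0.0973 ang 57.8 v 0.906
2 1011 rect mid [637.   25.4] [ 9.  38.4] model [637.3  23.4] z95 0.097 ang 103.9 v 0.101
3 1146 rect mid [495.8 -22.2] [42.   9.3] model [494.7 -23. ] z95 0.097 ang 56.5 v 0.928
4 2158 rect mid [461.9  81.7] [10.1 42. ] model [460.7  81.6] z95 0.097 ang 93.3 v 0.286
C [549.57208252  53.1944046 ] yaw [np.float64(18.02), np.float64(18.64)]
shift cm [ 5.72 -0.3   0.06] rotvec [ 0.025 -0.018  0.001] jaw now 15.4 q [-0.13  0.66  1.47 -0.01  1.03 -0.39] t 10.975 F [-0.3  0.7  0.5] w 0.0352
```

Screws 1 and 3 are at about 0.9, which meets the first step. Now screw 2.

Emit:
arm_command(
  plan=[
    [2.5, -0.3, 0, 0.02, -0.02, 0, 3.5],
    [1.8, 0, 0, 0, 0, 0, 3.0],
    [1.0, 0, 0, 0, 0, 0, 2.5],
    [0, 0, 0, 0, 0, 0, 2.5],
    [0, 0, 0, 0, 0, 0, 2.5],
  ],
)

```text
time: 11.6
position: [0.6384, 0.0235, 0.0726]
tool_rot: [-0.087, 0.701, 0.086, 0.703]
ft_force: [-0.4, 0.2, 0.1]
grip_width: 0.0254
```

```bash
python3 -c "
from h import *
goal(wing(2),.07,14)"
```

```text
shift cm [ 0.26  0.01 -0.11] rotvec [0.001 0.004 0.001] jaw now 14.0 q [-0.14  0.73  1.51  0.    0.89 -0.38] t 11.6 F [-0.4  0.2  0.1] w 0.0254
```

Emit:
arm_command(
  plan=[
    [0.1, 0, -0.1, 0, 0, 0, 2.0],
    [0, 0, 0, 0, 0, 0, 0.5],
    [0, 0, 0, 0, 0, 0, 0.5],
    [0, 0, 0, 0, 0, 0, 0.5],
    [0, 0, 0, 0.16, 0, 0, 0.5],
    [0, 0, 0, 0.16, 0, 0, 0.5],
    [0, 0, 0, 0.16, 0, 0, 0.5],
    [0, 0, 0, 0.16, 0, 0, 0.5],
    [0, 0, 0, 0.16, 0, 0, 0.5],
    [0, 0, 0, 0, 0, 0, 0.5],
    [0, 0, 0, 0, 0, 0, 2.5],
    [0, 0, 0, 0, 0, 0, 3.5],
  ],
)

```text
time: 13.1
position: [0.6373, 0.0231, 0.0731]
tool_rot: [0.2, 0.677, -0.2, 0.68]
ft_force: [0.5, 0.7, 0.6]
grip_width: 0.0217
```

```bash
python3 -c "
from h import *
goal(wing(2),.07,-32)
goal(wing(4),.13,-32)"
```

```text
shift cm [ 0.31  0.02 -0.01] rotvec [-0.014  0.004 -0.001] jaw now -32.8 q [-0.14  0.73  1.52 -0.    0.89  0.44] t 13.1 F [0.5 0.7 0.6] w 0.0217
shift cm [ -5.77  -4.64 -17.99] rotvec [-0.014  0.004 -0.001] jaw now -32.8 q [-0.14  0.73  1.52 -0.    0.89  0.44] t 13.1 F [0.5 0.7 0.6] w 0.0217
```

Emit:
arm_command(
  plan=[
    [0, 0, 0, 0, 0, 0, 3.5],
    [-5.0, 0, 0, 0, 0, 0, 3.5],
    [-1, 0, 0, 0, 0, 0, 3.5],
    [0, -1.4, -5.5, 0, 0, 0, 3.5],
    [0, -1.4, -5.5, 0, 0, 0, 3.5],
    [0, -1.4, -5.5, 0, 0, 0, 3.5],
    [0, -0.4, -1.5, -0.16, 0, 0, 3.5],
    [0, 0, 0, -0.16, 0, 0, 3.5],
    [0, 0, 0, -0.16, 0, 0, 3.5],
    [0, 0, 0, -0.16, 0, 0, 3.5],
    [0, 0, 0, 0, 0, 0, 3.5],
  ],
)

```text
time: 14.48
position: [0.4518, 0.0836, 0.1306]
tool_rot: [-0.033, 0.707, 0.032, 0.706]
ft_force: [-0.5, -0.1, -0.0]
grip_width: 0.0352
```

```bash
python3 meas.py w5; python3 -c "
from h import *
goal(wing(4),.07,3.3)"
```

```text
bench 0.0006 cover 0.0625
1 1783 rect mid [602.8 128.2] [41.9 10. ] model [603.3 128. ] z95 0.097 ang 57.7 v 0.907
2 108 rect mid [631.8  23.9] [ 9.1 12.2] model [637.3  23.4] z95 0.0902 ang 52.0 v 1.007
3 unseen
4 1028 rect mid [460.7  82.9] [ 9.  40.2] model [460.7  81.6] z95 0.0971 ang 93.2 v 0.287
shift cm [ 6.06 -0.27  0.87] rotvec [ 0.033 -0.001  0.001] jaw now 5.2 q [-0.06  0.46  1.93 -0.    0.75 -0.15] t 14.525 F [ 0.3 -0.9  0.8] w 0.0349
```

Emit:
arm_command(
  plan=[
    [2.5, -0.2, 0.8, 0.03, 0, 0, 3.5],
    [1.8, 0, 0, 0, 0, 0, 3.0],
    [1.2, 0, 0, 0, 0, 0, 2.5],
    [0, 0, 0, 0, 0, 0, 2.5],
    [0, 0, 0, 0, 0, 0, 2.5],
  ],
)

```text
time: 15.15
position: [0.4612, 0.0821, 0.0744]
tool_rot: [-0.018, 0.706, 0.018, 0.707]
ft_force: [-0.4, -0.3, 0.3]
grip_width: 0.0253
```

```bash
python3 -c "
from h import *
goal(wing(4),.07,3.3)"
```

```text
shift cm [ 0.44 -0.05 -0.06] rotvec [-0.007  0.002  0.001] jaw now 2.9 q [-0.06  0.58  1.95 -0.    0.61 -0.11] t 15.15 F [-0.4 -0.3  0.3] w 0.0253
```

Emit:
arm_command(
  plan=[
    [0.2, 0, -0.1, 0, 0, 0, 2.0],
    [0, 0, 0, 0, 0, 0, 0.5],
    [0, 0, 0, 0, 0, 0, 0.5],
    [0, 0, 0, 0, 0, 0, 0.5],
    [0, 0, 0, 0.15, 0, 0, 0.5],
    [0, 0, 0, 0.15, 0, 0, 0.5],
    [0, 0, 0, 0.15, 0, 0, 0.5],
    [0, 0, 0, 0.15, 0, 0, 0.5],
    [0, 0, 0, 0, 0, 0, 0.5],
    [0, 0, 0, 0, 0, 0, 0.5],
    [0, 0, 0, 0, 0, 0, 0.5],
  ],
)

```text
time: 16.52
position: [0.4604, 0.0821, 0.0734]
tool_rot: [0.196, 0.678, -0.196, 0.681]
ft_force: [0.2, 0.2, -0.6]
grip_width: 0.0089
```

```bash
python3 meas.py w6; python3 -c "
from h import *
goal(wing(4),.07,-72)
print(robot.get_obs()['moment'])
p,d=optics.camera('top');cv2.imwrite('pics/top1.png',cv2.resize(p[110:390,200:450],None,fx=2.1,fy=2.1))"
```

```text
bench 0.0006 cover 0.0625
1 2537 rect mid [598.4 121.3] [25.9 10.2] model [603.3 128. ] z95 0.097 ang 54.6 v 0.961
2 unseen
3 398 rect mid [487.7 -32.6] [15.9  9.2] model [494.7 -23. ] z95 0.0969 ang 28.5 v 1.416
4 2141 rect mid [464.2  81.3] [40.4 25.9] model [460.7  81.6] z95 0.1037 ang 57.4 v 0.913
shift cm [ 0.34 -0.02  0.05] rotvec [ 0.694  0.003 -0.001] jaw now -32.2 q [-0.06  0.58  1.95 -0.    0.61  0.5 ] t 16.575 F [-0.  -0.1 -0.4] w 0.0088
[-0.12606705  0.1403163  -0.12563256]
```

View pics/top1.png

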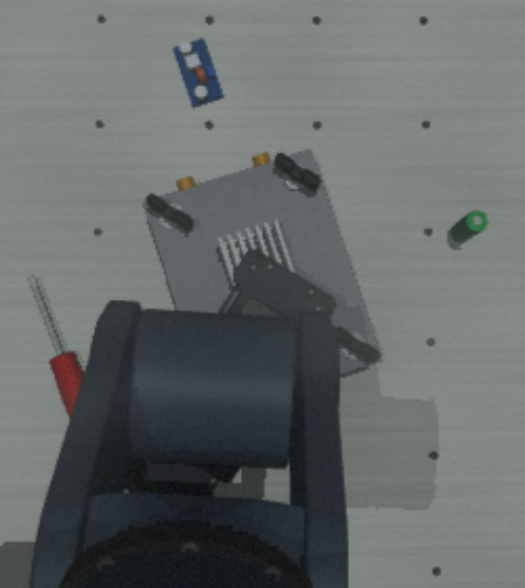

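All four are half way and wings 1, 2 and 3 lie parallel in the picture; the arm hides the antenna. The fingers already hold screw 4, so the second round starts there.

Emit:
arm_command(
  plan=[
    [0, 0, 0, 0.16, 0, 0, 0.5],
    [0, 0, 0, 0.16, 0, 0, 0.5],
    [0, 0, 0, 0.16, 0, 0, 0.5],
    [0, 0, 0, 0.16, 0, 0, 0.5],
    [0, 0, 0, 0.06, 0, 0, 0.5],
    [0, 0, 0, 0.03, 0, 0, 0.5],
  ],
)

```text
time: 17.38
position: [0.4604, 0.082, 0.0734]
tool_rot: [0.429, 0.56, -0.429, 0.564]
ft_force: [-0.3, 0.7, -0.7]
grip_width: 0.0087
```

```bash
python3 -c "
from h import *
goal(wing(4),.07,-72)
print(robot.get_obs()['moment'])"
```

```text
shift cm [0.34 0.02 0.04] rotvec [-0.047  0.004 -0.002] jaw now -74.7 q [-0.06  0.58  1.95 -0.01  0.61  1.25] t 17.375 F [-0.3  0.7 -0.7] w 0.0087
[0.12144796 0.13664961 0.63460431]
```

Emit:
arm_command(
  plan=[
    [0, 0, 0, 0, 0, 0, 2.5],
    [0, 0, 0, 0, 0, 0, 3.5],
    [0, 0, 0, 0, 0, 0, 3.5],
    [-5.0, 0, 0, 0, 0, 0, 3.5],
    [-1, 0, 0, 0, 0, 0, 3.5],
    [0, 0, 0, 0, 0, 0, 3.5],
  ],
)

```text
time: 18.12
position: [0.4598, 0.0822, 0.1335]
tool_rot: [0.429, 0.561, -0.43, 0.563]
ft_force: [0.2, -0.4, 0.9]
grip_width: 0.035
```

```bash
python3 meas.py w7; python3 -c "
from h import *
goal(wing(2),.13,-32.8)"
```

```text
bench 0.0006 cover 0.0625
1 273 rect mid [592.  114.8] [ 6.  12.5] model [603.3 128. ] z95 0.097 ang 93.8 v 0.277
2 42 rect mid [623.5   9.3] [1.6 4.5] model [637.3  23.4] z95 0.0913 ang 94.0 v 0.273
3 1038 rect mid [495.1 -22.4] [41.7  9.3] model [494.7 -23. ] z95 0.097 ang 59.4 v 0.877
4 1035 rect mid [461.3  81.7] [41.4  9. ] model [460.7  81.6] z95 0.0971 ang 17.9 v 1.601
C [542.9708786   45.83576155] yaw [np.float64(14.22), np.float64(13.87)]
shift cm [ 0.34 15.58 10.34] rotvec [-0.732  0.002  0.001] jaw now -74.8 q [-0.06  0.47  1.91 -0.    0.77  1.25] t 18.175 F [-0.  -0.4  0.1] w 0.0346
```

Screw 4 is at 1.60. Next is screw 2, diagonal to it.

Emit:
arm_command(
  plan=[
    [0, 5.0, 3.3, 0, 0, 0, 3.5],
    [0, 5.0, 3.3, 0, 0, 0, 3.5],
    [0, 5.0, 3.3, 0, 0, 0, 3.5],
    [0, 0.6, 0.4, -0.17, 0, 0, 3.5],
    [0, 0, 0, -0.17, 0, 0, 3.5],
    [0, 0, 0, -0.17, 0, 0, 3.5],
    [0, 0, 0, -0.17, 0, 0, 3.5],
    [0, 0, 0, -0.05, 0, 0, 3.5],
    [0, 0, 0, 0, 0, 0, 3.5],
  ],
)

```text
time: 19.3
position: [0.632, 0.0225, 0.1152]
tool_rot: [0.19, 0.69, -0.195, 0.67]
ft_force: [-0.6, -0.4, 0.5]
grip_width: 0.0353
```

```bash
python3 meas.py w8; python3 -c "
from h import *
goal(wing(2),.07,-32.8)"
```

```text
bench 0.0006 cover 0.0626
1 2018 rect mid [603.9 127.6] [42.   9.5] model [603.3 128. ] z95 0.0972 ang 57.6 v 0.908
2 1169 rect mid [638.3  24.5] [39.5  9. ] model [637.3  23.4] z95 0.097 ang 56.7 v 0.924
3 unseen
4 unseen
shift cm [4.5  0.43 0.52] rotvec [ 0.02  -0.025  0.014] jaw now -31.6 q [-0.14  0.68  1.48 -0.    1.01  0.41] t 19.35 F [ 0.6 -0.3 -0.2] w 0.0349
```

Emit:
arm_command(
  plan=[
    [1.5, 0.4, 0.5, 0.02, -0.02, 0.01, 3.5],
    [1.6, 0, 0, 0, 0, 0, 3.0],
    [0.9, 0, 0, 0, 0, 0, 2.5],
    [0, 0, 0, 0, 0, 0, 2.5],
    [0, 0, 0, 0, 0, 0, 2.5],
  ],
)

```text
time: 19.98
position: [0.6369, 0.0232, 0.0716]
tool_rot: [0.199, 0.681, -0.201, 0.675]
ft_force: [0.0, 0.4, -0.1]
grip_width: 0.0251
```

```bash
python3 -c "
from h import *
goal(wing(2),.07,-33)"
```

```text
shift cm [0.16 0.04 0.03] rotvec [ 0.002 -0.008  0.005] jaw now -32.9 q [-0.14  0.74  1.51 -0.    0.91  0.44] t 19.975 F [ 0.   0.4 -0.1] w 0.0251
```

Emit:
arm_command(
  plan=[
    [0, 0, 0, 0, 0, 0, 1.5],
    [0, 0, 0, 0, 0, 0, 0.5],
    [0, 0, 0, 0, 0, 0, 0.5],
    [0, 0, 0, 0, 0, 0, 0.5],
    [0, 0, 0, 0.16, 0, 0, 0.5],
    [0, 0, 0, 0.16, 0, 0, 0.5],
    [0, 0, 0, 0.16, 0, 0, 0.5],
    [0, 0, 0, 0.16, 0, 0, 0.5],
    [0, 0, 0, 0.06, 0, 0, 0.5],
    [0, 0, 0, 0.03, 0, 0, 0.5],
  ],
)

```text
time: 21.22
position: [0.6368, 0.0236, 0.0726]
tool_rot: [0.431, 0.56, -0.436, 0.557]
ft_force: [-1.2, 1.2, -0.1]
grip_width: 0.0093
```

```bash
python3 -c "
from h import *
goal(wing(2),.07,-72)
print(robot.get_obs()['moment'])"
```

```text
shift cm [0.26 0.05 0.04] rotvec [-0.064 -0.     0.009] jaw now -75.7 q [-0.14  0.73  1.51 -0.    0.91  1.19] t 21.225 F [-1.2  1.2 -0.1] w 0.0093
[0.10378341 0.08596458 0.79156459]
```

Emit:
arm_command(
  plan=[
    [0, 0, 0, 0, 0, 0, 2.5],
    [0, 0, 0, 0, 0, 0, 3.5],
    [0, 0, 0, 0, 0, 0, 3.5],
    [-5.0, 0, 0, 0, 0, 0, 3.5],
    [-1.5, 0, 0, 0, 0, 0, 3.5],
    [0, 0, 0, 0, 0, 0, 3.5],
  ],
)

```text
time: 21.98
position: [0.6379, 0.0231, 0.1386]
tool_rot: [0.432, 0.56, -0.436, 0.556]
ft_force: [-0.7, -0.8, 0.7]
grip_width: 0.0349
```

```bash
python3 meas.py w9|grep -E "^2"; python3 -c "
from h import *
goal(wing(1),.14,-32)"
```

```text
2 983 rect mid [637.9  23.3] [41.4  9. ] model [637.3  23.4] z95 0.0973 ang 17.9 v 1.602
shift cm [ -0.17  -0.76 -11.01] rotvec [-0.764 -0.004  0.008] jaw now -75.8 q [-0.14  0.65  1.47 -0.    1.04  1.19] t 22.025 F [ 0.8 -0.8 -0.3] w 0.035
```

Emit:
arm_command(
  plan=[
    [0, -0.3, -4.5, 0, 0, 0, 3.5],
    [0, -0.3, -4.5, 0, 0, 0, 3.5],
    [0, -0.2, -2.0, -0.17, 0, 0, 3.5],
    [0, 0, 0, -0.17, 0, 0, 3.5],
    [0, 0, 0, -0.17, 0, 0, 3.5],
    [0, 0, 0, -0.17, 0, 0, 3.5],
    [0, 0, 0, -0.08, 0, 0, 3.5],
    [0, 0, 0, 0, 0, 0, 3.5],
  ],
)

```text
time: 23.02
position: [0.5941, 0.1305, 0.1256]
tool_rot: [0.185, 0.692, -0.192, 0.671]
ft_force: [-0.6, 0.4, -0.6]
grip_width: 0.035
```

```bash
python3 meas.py w10; python3 -c "
from h import *
goal(wing(1),.07,-32)"
```

```text
bench 0.0006 cover 0.0625
1 1134 rect mid [603.8 128.3] [41.6  9. ] model [603.3 128. ] z95 0.0971 ang 57.6 v 0.909
2 unseen
3 unseen
4 unseen
shift cm [5.52 0.36 1.07] rotvec [ 0.019 -0.025  0.018] jaw now -30.9 q [ 0.03  0.64  1.54 -0.    1.    0.57] t 23.075 F [-0.4  0.4  0.1] w 0.0347
```

Emit:
arm_command(
  plan=[
    [1.0, 0.4, 1.0, 0.02, -0.02, 0.02, 3.5],
    [2.5, 0, 0, 0, 0, 0, 3.0],
    [1.4, 0, 0, 0, 0, 0, 2.5],
    [0, 0, 0, 0, 0, 0, 2.5],
    [0, 0, 0, 0, 0, 0, 2.5],
  ],
)

```text
time: 23.7
position: [0.6042, 0.1288, 0.0736]
tool_rot: [0.199, 0.681, -0.196, 0.677]
ft_force: [0.4, -0.5, 0.1]
grip_width: 0.0249
```

```bash
python3 -c "
from h import *
goal(wing(1),.07,-32)"
```

```text
shift cm [ 0.36 -0.12 -0.03] rotvec [-0.007 -0.005 -0.002] jaw now -32.4 q [0.03 0.71 1.56 0.01 0.87 0.59] t 23.7 F [ 0.4 -0.5  0.1] w 0.0249
```

Emit:
arm_command(
  plan=[
    [0, -0.1, 0, 0, 0, 0, 1.5],
    [0, 0, 0, 0, 0, 0, 0.5],
    [0, 0, 0, 0, 0, 0, 0.5],
    [0, 0, 0, 0, 0, 0, 0.5],
    [0, 0, 0, 0.16, 0, 0, 0.5],
    [0, 0, 0, 0.16, 0, 0, 0.5],
    [0, 0, 0, 0.16, 0, 0, 0.5],
    [0, 0, 0, 0.16, 0, 0, 0.5],
    [0, 0, 0, 0.06, 0, 0, 0.5],
    [0, 0, 0, 0.03, 0, 0, 0.5],
  ],
)

```text
time: 24.95
position: [0.6035, 0.1285, 0.0749]
tool_rot: [0.432, 0.561, -0.431, 0.559]
ft_force: [-0.6, 1.9, -0.3]
grip_width: 0.0088
```

```bash
python3 -c "
from h import *
goal(wing(1),.07,-72)
print(robot.get_obs()['moment'])"
```

```text
shift cm [ 0.49 -0.02  0.04] rotvec [-0.056 -0.003  0.001] jaw now -75.2 q [0.03 0.71 1.57 0.   0.87 1.34] t 24.95 F [-0.6  1.9 -0.3] w 0.0088
[0.14445431 0.26703304 0.68995163]
```

Emit:
arm_command(
  plan=[
    [0, 0, 0, 0, 0, 0, 2.5],
    [0, 0, 0, 0, 0, 0, 3.5],
    [0, 0, 0, 0, 0, 0, 3.5],
    [-5.0, 0, 0, 0, 0, 0, 3.5],
    [-3.5, 0, 0, 0, 0, 0, 3.5],
    [0, 0, 0, 0, 0, 0, 3.5],
  ],
)

```text
time: 25.7
position: [0.6057, 0.127, 0.162]
tool_rot: [0.433, 0.56, -0.431, 0.56]
ft_force: [0.5, -0.5, -0.0]
grip_width: 0.0348
```

```bash
python3 meas.py w11|grep -E "^1"; python3 -c "
from h import *
goal(wing(3),.15,-33)"
```

```text
1 804 rect mid [603.8 127.9] [41.5  9. ] model [603.3 128. ] z95 0.0973 ang 17.8 v 1.603
shift cm [  1.04 -14.42  11.72] rotvec [-0.739 -0.003  0.   ] jaw now -75.3 q [0.03 0.59 1.51 0.   1.04 1.34] t 25.75 F [-0.1 -0.1 -0.4] w 0.0354
```

Screw 1 is at 1.60. Last is screw 3.

Emit:
arm_command(
  plan=[
    [0, -4.6, 3.8, 0, 0, 0, 3.5],
    [0, -4.6, 3.8, 0, 0, 0, 3.5],
    [0, -4.6, 3.8, 0, 0, 0, 3.5],
    [0, -0.6, 0.4, -0.17, 0, 0, 3.5],
    [0, 0, 0, -0.17, 0, 0, 3.5],
    [0, 0, 0, -0.17, 0, 0, 3.5],
    [0, 0, 0, -0.17, 0, 0, 3.5],
    [0, 0, 0, -0.06, 0, 0, 3.5],
    [0, 0, 0, 0, 0, 0, 3.5],
  ],
)

```text
time: 26.88
position: [0.4837, -0.0273, 0.1481]
tool_rot: [0.193, 0.689, -0.193, 0.672]
ft_force: [1.2, 1.2, 0.5]
grip_width: 0.0348
```

```bash
python3 meas.py w12; python3 -c "
from h import *
goal(wing(3),.07,-33)"
```

```text
bench 0.0005 cover 0.0626
1 unseen
2 1662 rect mid [637.1  23.3] [42.5  9.2] model [637.3  23.4] z95 0.0972 ang 17.7 v 1.605
3 921 rect mid [495.1 -22.6] [41.1  8.8] model [494.7 -23. ] z95 0.0971 ang 57.2 v 0.915
4 1359 rect mid [461.   81.2] [42.1  9.7] model [460.7  81.6] z95 0.0972 ang 17.8 v 1.604
shift cm [7.78 0.99 0.9 ] rotvec [ 0.023 -0.024  0.006] jaw now -31.7 q [-0.29  0.46  1.84  0.    0.86  0.26] t 26.925 F [ 0.  -0.  -0.5] w 0.0353
```

Emit:
arm_command(
  plan=[
    [1.5, 1.0, 0.9, 0.02, -0.02, 0, 3.5],
    [3.0, 0, 0, 0, 0, 0, 3.5],
    [1.8, 0, 0, 0, 0, 0, 3.0],
    [1.0, 0, 0, 0, 0, 0, 2.5],
    [0, 0, 0, 0, 0, 0, 2.5],
    [0, 0, 0, 0, 0, 0, 2.5],
  ],
)

```text
time: 27.68
position: [0.496, -0.0235, 0.0714]
tool_rot: [0.2, 0.68, -0.203, 0.676]
ft_force: [-0.2, -0.3, -0.1]
grip_width: 0.0252
```

```bash
python3 -c "
from h import *
goal(wing(3),.07,-33)"
```

```text
shift cm [ 0.14 -0.03 -0.14] rotvec [-0.003 -0.004  0.006] jaw now -33.2 q [-0.27  0.61  1.87 -0.01  0.66  0.32] t 27.675 F [-0.2 -0.3 -0.1] w 0.0252
```

Emit:
arm_command(
  plan=[
    [0, 0, -0.1, 0, 0, 0, 1.5],
    [0, 0, 0, 0, 0, 0, 0.5],
    [0, 0, 0, 0, 0, 0, 0.5],
    [0, 0, 0, 0, 0, 0, 0.5],
    [0, 0, 0, 0.16, 0, 0, 0.5],
    [0, 0, 0, 0.16, 0, 0, 0.5],
    [0, 0, 0, 0.16, 0, 0, 0.5],
    [0, 0, 0, 0.16, 0, 0, 0.5],
    [0, 0, 0, 0.06, 0, 0, 0.5],
    [0, 0, 0, 0.03, 0, 0, 0.5],
  ],
)

```text
time: 28.92
position: [0.4947, -0.0225, 0.0725]
tool_rot: [0.432, 0.558, -0.438, 0.557]
ft_force: [-0.6, 1.7, -0.9]
grip_width: 0.0092
```

```bash
python3 -c "
from h import *
goal(wing(3),.07,-72)
print(robot.get_obs()['moment'])"
```

```text
shift cm [ 0.25 -0.01  0.04] rotvec [-0.068  0.003  0.008] jaw now -75.9 q [-0.27  0.61  1.88 -0.01  0.66  1.07] t 28.925 F [-0.6  1.7 -0.9] w 0.0092
[0.30753909 0.27654375 0.7372228 ]
```

Emit:
arm_command(
  plan=[
    [0, 0, 0, 0, 0, 0, 2.5],
    [0, 0, 0, 0, 0, 0, 3.5],
    [0, 0, 0, 0, 0, 0, 3.5],
    [-5.0, 0, 0, 0, 0, 0, 3.5],
    [-5, 0, 0, 0, 0, 0, 3.5],
    [-5, 0, 0, 0, 0, 0, 3.5],
    [-3, 2, 0, 0, 0, 0, 3.5],
    [0, 0, 0, 0, 0, 0, 3.5],
    [0, 0, 0, 0, 0, 0, 3.5],
  ],
)

```text
time: 30.05
position: [0.5162, -0.0182, 0.2567]
tool_rot: [0.434, 0.557, -0.438, 0.556]
ft_force: [-0.3, -0.1, 0.1]
grip_width: 0.0348
```

```bash
python3 meas.py w13; python3 -c "
from h import *
o=robot.get_obs();print(o['position'],o['ft_force'],o['joint_velocities'].round(3))
p,d=optics.camera('scene');q=cv2.imread('pics/scene0.png')
cv2.imwrite('pics/cmp.png',np.hstack([x[170:360,180:450] for x in(q,p)]).repeat(1,0))"
```

```text
bench 0.0006 cover 0.0626
1 700 rect mid [603.3 127.3] [41.6  9.2] model [603.3 128. ] z95 0.0974 ang 18.0 v 1.599
2 587 rect mid [637.3  23.3] [42.1  9. ] model [637.3  23.4] z95 0.0973 ang 17.9 v 1.602
3 412 rect mid [495.3 -23. ] [41.2  9. ] model [494.7 -23. ] z95 0.0973 ang 17.6 v 1.606
4 469 rect mid [461.7  81.4] [40.6  9.3] model [460.7  81.6] z95 0.0972 ang 18.5 v 1.592
C [549.39769745  52.23785877] yaw [np.float64(17.97), np.float64(18.02)]
[ 0.51647406 -0.01835364  0.25665177] [-0.34830336 -0.08266367 -0.59661957] [ 0.     0.009  0.003  0.002 -0.001 -0.   ]
```

View pics/cmp.png

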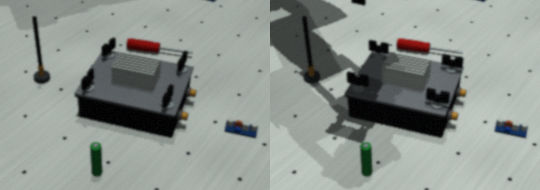

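The before and after crops show the antenna at about (40,75) and (310,75), the cell at (96,160) and (366,160), and the converter and screwdriver at the same offsets. So nothing has moved. All four wings lie along the case's x, and the arm is clear.

```bash
python3 -c "
from rig import workorder
print(workorder.hand_in())"
```

```text
the job is handed in; nothing more can be done
None
```

All four wing screws are fully tight, and the job was handed in at about 30 s of the 72 s allowed.

**Order:** In the first round I turned screws 1, 3, 2, 4 to about 0.9 rad. In the second I turned 4, 2, 1, 3 to the stop, so both rounds were crosswise. I did not let go of screw 4 between the rounds: after a short pause with all four half way, I continued with it to its stop.

**Last checks:**
- **Screws:** the final wrist view gave 1.599, 1.602, 1.606 and 1.592 rad for screws 1 to 4. At each stop I felt 0.63–0.79 N m.
- **Bystanders:** before and after pictures from the scene camera show the antenna, converter, screwdriver and cell unmoved, with the antenna and cell upright. I judged this by eye and did not measure it.
- **Arm:** the gripper is open and clear, about 25 cm above the bench, with no contact force.

**Trouble on the way:** the first grasp on screw 1 was about 4 mm off centre and 8 mm too high, so I reopened, corrected and regripped before turning it. On one transfer, to screw 2, the fingertips sagged to about 115 mm, still 15 mm above the heatsink. Some mid-task wrist readings of wings that were cut off or hidden were wrong and I ignored them.

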